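# Turn a stone tile over across the fence of a turning frame

### The job

The white stone tile is to have its back sanded. Lever it up by its overhanging long edge so that it stands up against the wooden fence, bring it over the fence and lower it gently (do not let it drop) so that it lies flat on the green pads with its blue back up, lengthwise close beside the fence and centred along it. Then lay the sanding block flat on the middle of the tile's back, right way up, and let go of everything.

Things in the scene. Friction and masses are not known exactly. Their poses are not given: they have to be found in the camera images.
- turning_frame: wooden frame fixed on the table, 190 mm (x) by 164 mm (y), origin on the table under its middle, z up. Fence 12 mm thick along x in the middle (y -6 to 6 mm), top at z = 66 mm. Each side has two bearers 24 mm wide at x = -65 and 65 mm, from |y| = 6 to 78 mm, tops at z = 50 mm, bare wood at +y, green pads at -y; between them room down to the base board's top at z = 12 mm
- pad_side (a point): fixed point on the frame's -y side, level with the tops of the green pads (z = 50 mm), 57 mm from the fence's centre line: where the centre of the tile's underside lies when its long edge is 1 mm off the fence; axes as the frame's
- tile_centre (a point): centre of the loose tile, 100 mm (x) by 175 mm (y) by 10 mm (z), 0.3 kg: white stone on the +z side, 4 mm blue backing on the -z side. It starts white side up on the bare (+y) bearers, centre at z = 55 mm, long sides along the fence, one within 12 mm of it, the other overhanging the bearers by about 30 mm: room for a finger under it
- tile: the same loose tile; this origin is on the joint between stone and backing, 1 mm to the -z side of tile_centre, same axes
- block_centre (a point): centre of the loose sanding block (cork-brown, grey abrasive under it), 56 mm (x) by 100 mm (y) by 28 mm (z), 0.1 kg, lying flat on the table right way up (z up), left or right of the frame; the table is 14 mm below this point
- wood_chuck: loose round wooden chuck, 62 mm across, 34 mm high, standing on the table on the other side of the frame from the sanding block; a bystander; origin at the centre of its underside

How it is judged (in metres and radians):
On the way, in this order (a step that is already met when the one before it is completed fails the run):
1. the tile is levered up on its long edge beside the fence (30 to 75 degrees from flat, white side still upward, its lower long edge still low and near the fence) (angle between tile_centre's own z axis and vertical between 0.52 and 1.31 rad and height (world z) of tile_centre below 0.125 m and y of tile_centre in the frame of turning_frame between 0.005 and 0.08 m), for 0.05 s.
2. the tile lies flat on the green pads, blue back up, let go (angle between tile_centre's own z axis and vertical above 3.06 rad and horizontal distance between tile_centre and pad_side below 0.03 m and height (world z) of tile_centre below 0.059 m and contact force between the fingers and tile below 0.1 N and linear speed of tile below 0.03 m/s), for 0.2 s.
At the end, for the whole second after the job is handed in: The tile lies flat (4.5 deg) on the green pads, blue back up, centre within 30 mm of the middle of the pads, long sides within 11 deg of the fence; the sanding block lies flat, right way up, on the tile with its centre within 30 mm of the tile's centre; all at rest (angle between tile_centre's own z axis and vertical above 3.06 rad and horizontal distance between tile_centre and pad_side below 0.03 m and height (world z) of tile_centre between 0.051 and 0.059 m and angle between the y axis of tile_centre and the x axis of turning_frame, either way round below 0.2 rad and horizontal distance between block_centre and tile_centre below 0.03 m and angle between block_centre's own z axis and vertical below 0.1 rad and height (world z) of block_centre between 0.069 and 0.079 m and linear speed of tile below 0.02 m/s); the robot touches nothing.
It fails at once if the tile drops (moves faster than 0.6 m/s while the fingers do not touch it: a fall of its edge from more than about 25 degrees) (linear speed of tile above 0.6 m/s and contact force between the fingers and tile below 0.05 N).
It also fails if it takes over 72 s, if anything falls off the work surface, if the arm or the gripper's body presses on something with over 40 N, if the wrist force passes 120 N, or if a joint passes its speed limit or range.

### The arm

A 6-joint arm with a two-finger parallel gripper is mounted at the origin on the work surface; the furniture and walls round the work are solid. World frame = base frame: x ahead of the robot, y to its left, z up, the work surface at z = 0. Lengths are in mm, angles in rad, forces in N, time in s.
With the tool pointing down it reaches from about 375 to 925 mm from the base axis. Payload 5.7 kg.
Tool frame: the origin (TCP) lies midway between the tips of the shut fingers; the grasp point (between the pads) lies 19 mm behind it; z points along the fingers, y is the line along which they close (so a half turn about z gives the same grasp; the last joint's range is limited). The gripper opens to 85 mm and grips with 20 to 120 N. Pads are 22 mm wide; open, the fingers measure 114 mm over their backs; the gripper's body (76 mm by 85 mm) begins 54 mm behind the grasp point. The pads swing forward as they close: fully open they stand 13 mm farther back than shut.
Start: joints at [1.19, 0.359, 1.51, -0, 1.272, -0.115], TCP at [157.603, 578.9, 231.267] pointing down, gripper open.
Joint ranges: [-2.97, 2.97], [-1.01, 2.36], [0.21, 2.38], [-0.96, 4.11], [0.2, 2.71], [-2.98, 2.98]. Speed limits (rad/s): [2.39, 2.39, 3.14, 3.14, 3.14, 3.14].

### API

Orientations are given as a unit quaternion [w, x, y, z].
In Python, from station import monitor, capture, camera_model, arm, spotter gives the robot as it stands.
- The arm moves only by the tool move_arm, never from a script. Its argument "steps" is a list of rows, each a list of 5 numbers: the gripper's target within -1 to 1 (fully open at 1, half-way at 0, shut at -1), then the shift along the tool's x, y, z in mm, then the turn about the tool's z in degrees. In form: [[grip, dx, dy, dz, twist], ...]. A call has 1 to 20 rows; each row shifts and turns the commanded pose from where the row before left it, along the tool's axes as they then stand; what a row does not reach is not made up. A row lasts 1/8 s, in which the tool goes at most 62.5 mm and 10.7 degrees, less where a joint would pass 70% of its speed; a pose out of reach is approached as far as the arm can. A call with a gripper value outside its range is refused whole. The fingers move at their own pace and stop on an object; "squeeze" is the grip in N (left out, the last holds). Time passes only in rows, so rows that do not move let the fingers close. It gives the time, the measured TCP pose, the force, the opening and the grip force at its end, in the units of the state.
- monitor.get_state(): the state, without advancing time (a new reading comes with each control period).
- capture(name): name is "scene" or "top" or "wrist"; returns the picture (420x560x3 uint8, red, green, blue); there is no depth.
- camera_model(name): a dict with "intrinsics" (3x3 intrinsics, pixels), "eye" and "attitude" of the camera in the world. Camera axes: x right, y down, z forward; pixel columns grow to the right and rows downward; lengths in mm; the calibration is good to about 2 mm. The wrist camera is an equidistant fisheye: a pixel r from the principal point sees the ray r / f radians off the axis. A picture is of the moment at which its call begins: read the wrist's pose just before it. camera_model takes no time and is no camera call; for the wrist camera it gives the pose at the moment of the call.
- arm.job_done(): hands the job in; it is judged then, once.
Trained networks look in the newest picture that a camera, given by its name, has taken for a name from the list of things; names that differ only in an ending like _2 or _b are one class to them, and where a whole thing is asked for, a point or a joint stands for the part that bears it (a point fixed in the world has none). Each returns a list of dicts, best first, with "conf" (0 to 1); they miss things now and then, are a little off and sometimes report something else, mostly with a low value. They report only what shows in the picture. A call takes as long as a camera call.
- spotter.spot_in(query, camera): "extent" ([left, top, right, bottom] in pixels, round what is visible of it).
- spotter.masks_of(query, camera): "pixels" (420x560 bool, what is visible of it) and "extent" ([left, top, right, bottom] in pixels, round what is visible of it).
- spotter.place_of(query, camera): "pixel" ([row, column] in pixels: a listed point, or the origin of a listed thing).
The state is a dict: "t": time; "joints": joint angles; "qvel": joint speeds; "joint_efforts": joint torques, N m; "tool_pos": TCP position; "orientation": TCP orientation; "force": force on the tool from outside, world axes, zero at the start; "torque": the same for the moment, N m; "grip_width": opening from 0.0 (shut) to 1.0 (fully open); "gripper_force": force on a finger pad.
Only numpy, scipy, OpenCV 4.12 (cv2) and the standard library are available. Lean on these libraries where they do the work, as an engineer would, in place of code of your own. Each camera call takes 0.05 s, during which the arm holds its last target. There are 200 camera calls.

## Working session

There is one attempt and no reset: what is moved stays moved. The work goes in short steps, Python scripts to look and compute and a tool call to move; the robot and the scene stay as the last step left them, time stands still between calls to the robot, and variables do not carry over. Pictures are saved under pics/ and viewed, at most 10 in all, crops included, and the job is handed in when it is done.

Besides the shell and the picture viewer there is one more tool, called after "Emit:" as a command line: name --pt "numbers of a row" for each row, then --argument value for the rest. move_arm: Moves the arm, as the interface text tells. Its arguments: {"type":"object","properties":{"steps":{"type":"array","items":{"type":"array","items":{"type":"number"}}},"squeeze":{"type":"number"}},"required":["steps"]}

```bash
mkdir -p pics; cat > h.py <<'E'
import numpy as np, cv2
from scipy.spatial.transform import Rotation as R
from station import monitor, capture, camera_model, arm, spotter
def rot(a):
    a=np.array(a,float)
    return a if a.shape==(3,3) else R.from_quat(a,scalar_first=True).as_matrix()
def pix2plane(name,px,z,cm=None):
    "px (row,col) -> world point on height z (mm)"
    cm=cm or camera_model(name); K=np.array(cm["intrinsics"]); A=rot(cm["attitude"])
    u=(px[1]-K[0,2])/K[0,0]; v=(px[0]-K[1,2])/K[1,1]
    if name=="wrist":
        r=np.hypot(u,v); s=np.sin(r)/r if r>1e-9 else 1; d=np.array([u*s,v*s,np.cos(r)])
    else: d=np.array([u,v,1.])
    d=A@d; e=np.array(cm["eye"],float); return e+d*(z-e[2])/d[2]
def save(name,fn):
    im=capture(name); cv2.imwrite("pics/"+fn,im[:,:,::-1]); return im
E
python3 - <<'E'
from h import *
print(monitor.get_state()); 
for c in ["scene","top"]:
    cm=camera_model(c); print(c,cm)
    save(c,c+"0.png")
    for q,z in [("turning_frame",0),("pad_side",50),("tile_centre",55),("block_centre",14),("wood_chuck",0)]:
        for r in spotter.place_of(q,c)[:2]: print(q,np.round(r["pixel"]),round(r["conf"],2),np.round(pix2plane(c,r["pixel"],z,cm)))
a=cv2.imread("pics/scene0.png");b=cv2.imread("pics/top0.png")
cv2.imwrite("pics/both0.png",cv2.resize(np.vstack([a,b]),(800,1200))[:,:]) 
E
```

```text
{'t': 0.0, 'joints': array([ 1.18991140e+00,  3.59521943e-01,  1.51145015e+00, -8.64470095e-06,
        1.27251867e+00, -1.15128998e-01]), 'qvel': array([-0.00089041,  0.00136201, -0.00114033, -0.00261682, -0.00010688,
        0.00082539]), 'joint_efforts': array([-9.30714305e-04, -5.27635396e+01, -2.78606522e+01, -4.53234388e-04,
        1.33008431e-02, -6.73726095e-05]), 'tool_pos': array([157.34940834, 578.27733197, 230.43677715]), 'orientation': array([-2.28962605e-04,  1.32485961e-01,  9.91184428e-01, -9.21030073e-04]), 'force': array([-0.30989017,  0.29886333, -0.60584803]), 'torque': array([0.01762319, 0.02279426, 0.0331652 ]), 'gripper_force': 0.0, 'grip_width': 0.9953013931800764}
scene {'intrinsics': array([[419.83843256,   0.        , 277.28635333],
       [  0.        , 419.83843256, 215.41254487],
       [  0.        ,   0.        ,   1.        ]]), 'eye': array([-234.71252553, -657.99300694,  573.81548028]), 'attitude': array([-0.47708327,  0.79488557, -0.3249528 ,  0.18696033])}
turning_frame [236. 287.] 0.72 [436.  10.   0.]
pad_side [227. 300.] 0.72 [432. -41.  50.]
tile_centre [211. 264.] 0.67 [422.  83.  55.]
block_centre [281. 364.] 0.93 [ 406. -257.   14.]
wood_chuck [213. 202.] 0.92 [355. 277.   0.]
wood_chuck [211. 263.] 0.46 [488. 161.   0.]
top {'intrinsics': array([[448.36678491,   0.        , 276.47206249],
       [  0.        , 448.36678491, 210.88696153],
       [  0.        ,   0.        ,   1.        ]]), 'eye': array([306.91193199,  16.06659314, 892.82702081]), 'attitude': array([ 0.043513  , -0.70467596,  0.70607965, -0.05468034])}
turning_frame [208. 272.] 0.79 [437.  11.   0.]
turning_frame [206. 298.] 0.64 [441. -42.   0.]
pad_side [208. 295.] 0.87 [431. -33.  50.]
tile_centre [213. 237.] 0.95 [420.  77.  55.]
block_centre [220. 409.] 0.67 [ 410. -262.   14.]
wood_chuck [250. 141.] 0.63 [354. 271.   0.]
```

View pics/top0.png

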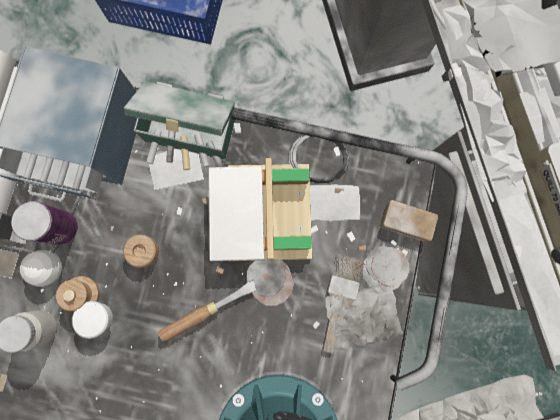

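View pics/scene0.png

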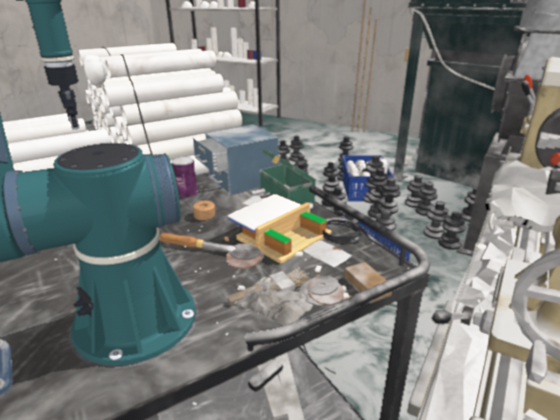

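```bash
python3 - <<'E'
from h import *
im=cv2.imread("pics/top0.png"); hsv=cv2.cvtColor(im,cv2.COLOR_BGR2HSV); cm=camera_model("top")
g=cv2.inRange(hsv,(45,120,60),(80,255,255)); g[:,:262]=0;g[:,320:]=0;g[:155]=0;g[255:]=0
n,l,s,c=cv2.connectedComponentsWithStats(g)
for i in range(1,n):
    if s[i,4]>80:
        r=cv2.minAreaRect(np.argwhere(l==i)[:,::-1].astype(np.float32)); b=cv2.boxPoints(r)
        print("green",s[i,4],np.round(pix2plane("top",c[i][::-1],50,cm)), [np.round(pix2plane("top",p[::-1],50,cm)[:2]).tolist() for p in b])
for q,z in [("tile",60),("block_centre",28),("wood_chuck",34)]:
  for cam in ["top"]:
    capture(cam)
    m=spotter.masks_of(q,cam)[0]["pixels"].astype(np.uint8)
    b=cv2.boxPoints(cv2.minAreaRect(np.argwhere(m)[:,::-1].astype(np.float32)))
    print(q,[np.round(pix2plane("top",p[::-1],z,cm)[:2]).tolist() for p in b], b.mean(0))
# fence top: light-brown strip columns per row
for r in (165,185,210,235,255):
    print(r,[im[r,c].tolist() for c in range(256,280)])
E
```

```text
green 356 [495. -24.  50.] [[504.0, 9.0], [504.0, -58.0], [485.0, -58.0], [485.0, 9.0]]
green 378 [365. -26.  50.] [[375.0, 7.0], [375.0, -61.0], [354.0, -60.0], [354.0, 7.0]]
tile [[510.0, 131.0], [510.0, 28.0], [334.0, 28.0], [334.0, 127.0]] [236.  212.5]
block_centre [[398.0, -196.0], [455.0, -218.0], [421.0, -317.0], [364.0, -295.0]] [409.10004 220.20001]
wood_chuck [[383.0, 296.0], [383.0, 229.0], [322.0, 227.0], [322.0, 293.0]] [140.5 250. ]
165 [[165, 200, 219], [164, 200, 219], [164, 199, 219], [162, 197, 216], [161, 195, 213], [159, 194, 213], [168, 203, 222], [173, 207, 226], [170, 203, 222], [137, 170, 189], [158, 196, 221], [162, 199, 224], [161, 199, 223], [160, 199, 223], [161, 201, 224], [139, 175, 197], [148, 181, 199], [154, 186, 204], [151, 186, 203], [155, 189, 207], [160, 193, 210], [158, 190, 209], [153, 187, 205], [153, 188, 206]]
185 [[237, 242, 244], [236, 241, 244], [237, 241, 244], [235, 241, 243], [239, 245, 247], [243, 247, 248], [134, 152, 161], [104, 138, 158], [113, 145, 164], [114, 146, 165], [152, 190, 213], [161, 201, 224], [164, 202, 225], [163, 202
[... 714 characters left out ...]
172, 186, 192], [125, 158, 175], [128, 159, 175], [117, 149, 167], [153, 192, 214], [160, 199, 224], [159, 199, 223], [165, 202, 226], [169, 207, 231], [162, 201, 227], [152, 185, 206], [179, 214, 235], [180, 216, 237], [176, 212, 233], [176, 210, 233], [172, 206, 229], [161, 195, 218]]
255 [[230, 236, 238], [230, 235, 237], [230, 235, 238], [228, 233, 236], [229, 234, 237], [230, 234, 237], [233, 237, 240], [231, 233, 235], [134, 160, 175], [118, 151, 169], [120, 152, 169], [122, 155, 177], [163, 203, 227], [162, 201, 224], [165, 204, 227], [168, 207, 230], [173, 211, 235], [147, 182, 205], [129, 160, 177], [127, 158, 177], [129, 161, 178], [128, 159, 177], [125, 157, 174], [124, 153, 171]]
```

```bash
python3 - <<'E'
from h import *
cm=camera_model("top")
for p in [(165,268),(185,268.5),(210,269.3),(235,269.8),(255,270.3)]: print(pix2plane("top",p,66,cm).round(1))
im=cv2.imread("pics/top0.png")
for r in (175,190,205,220,235,250):
    row=im[r].min(1).astype(int); w=[c for c in range(200,275) if row[c]>195]; print(r,w[0],w[-1],[pix2plane("top",(r,c),60,cm)[:2].round(1).tolist() for c in (w[0]-.5,w[-1]+.5)])
E
```

```text
[510.1  18.5  66. ]
[471.6  17.6  66. ]
[424.2  16.2  66. ]
[377.6  15.3  66. ]
[340.8  14.4  66. ]
175 200 261 [[492.1, 148.1], [492.1, 30.9]]
190 209 261 [[463.2, 130.6], [463.2, 30.8]]
205 210 262 [[434.7, 128.2], [434.6, 28.9]]
220 210 262 [[406.3, 127.7], [406.2, 28.9]]
235 210 262 [[378.3, 127.3], [378.1, 28.8]]
250 210 263 [[350.5, 126.8], [350.3, 27.0]]
```

Emit:
move_arm --pt "1 0 0 0 -7.6" --pt "1 0 0 0 -7.6" --pt "1 0 0 0 0"

```text
t: 1.27
tool_pos: [157.6, 578.9, 231.3]
orientation: [-0.0, 0.001, 1.0, -0.0]
force: [0.3, -0.5, -0.2]
grip_width: 0.998
gripper_force: 0.0
```

Emit:
move_arm --pt "1 0 0 0 -1.4" --pt "1 -22 -32 0 0" --pt "1 -22 -32 0 0" --pt "1 -22 -32 0 0" --pt "1 -22 -32 0 0" --pt "1 -22 -32 0 0" --pt "1 -22 -32 0 0" --pt "1 -22 -32 5 0" --pt "1 -22 -32 20 0" --pt "1 -22 -32 20 0" --pt "1 -22 -32 20 0" --pt "1 -22 -32 20 0" --pt "1 -22 -25 20 0" --pt "1 0 0 0 0"

```text
t: 3.02
tool_pos: [431.3, 206.7, 125.2]
orientation: [-0.001, -0.01, 1.0, -0.0]
force: [-0.0, -0.2, 0.4]
grip_width: 0.998
gripper_force: 0.0
```

Emit:
move_arm --pt "1 5 -3 25 0" --pt "1 5 -3 25 0" --pt "1 0 0 25 0" --pt "1 0 0 20 0" --pt "1 0 0 0 0" --pt "1 0 0 0 0"

```text
t: 3.78
tool_pos: [421.0, 202.6, 32.1]
orientation: [0.0, -0.012, 1.0, 0.0]
force: [-0.4, 0.2, -0.2]
grip_width: 1.002
gripper_force: 0.0
```

```bash
python3 - <<'E'
from h import *
a=save("top","t1.png")[140:290,190:400]; b=save("wrist","w1.png")
cv2.imwrite("pics/c1.png",np.hstack([cv2.resize(a,(588,420))[:,:400,::-1],cv2.resize(b,(400,300))[:,:,::-1][np.r_[0:300,[0]*120]]]))
E
```

```text
(no output)
```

View pics/c1.png

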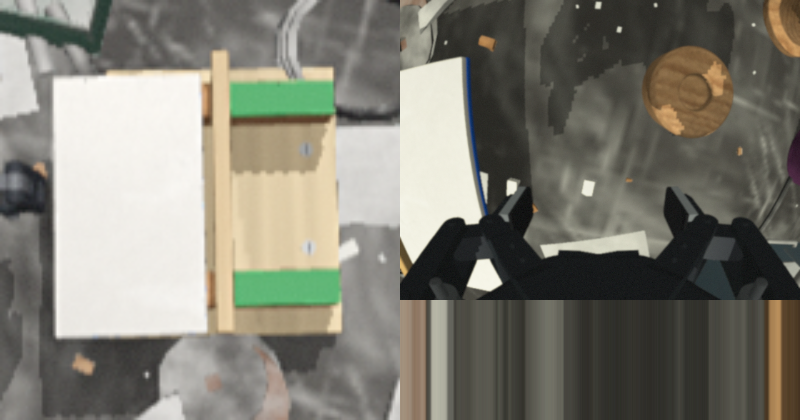

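Emit:
move_arm --pt "1 0 -8 4 0" --pt "1 0 -6 0 0" --pt "1 0 -3 0 0" --pt "1 0 -2 0 0" --pt "1 0 -2 0 0" --pt "1 0 -1 0 0" --pt "1 0 0 0 0"

```text
t: 4.75
tool_pos: [421.4, 180.1, 27.3]
orientation: [0.0, -0.012, 1.0, -0.0]
force: [0.4, 1.3, 0.8]
grip_width: 1.002
gripper_force: 0.4
```

Emit:
move_arm --pt "1 0 -1 0 0" --pt "1 0 -1 0 0" --pt "1 0 0 0 0"

```text
t: 5.12
tool_pos: [421.4, 178.1, 27.3]
orientation: [0.0, -0.012, 1.0, 0.0]
force: [0.0, 1.3, 1.1]
grip_width: 1.001
gripper_force: 1.2
```

Emit:
move_arm --pt "1 0 -1 0 0" --pt "1 0 -1 0 0" --pt "1 0 -1 0 0" --pt "1 0 0 0 0"

```text
t: 5.62
tool_pos: [422.0, 177.6, 27.6]
orientation: [0.001, -0.011, 1.0, 0.002]
force: [-2.6, 19.1, 0.7]
grip_width: 1.0
gripper_force: 9.4
```

Emit:
move_arm --pt "1 0 0.3 -4.2 0" --pt "1 0 0.3 -4.3 0" --pt "1 0 -0.1 -4.2 0" --pt "1 0 -0.1 -4.2 0" --pt "1 0 -0.5 -4.2 0" --pt "1 0 -0.5 -4.1 0" --pt "1 0 0 0 0"

```text
t: 6.5
tool_pos: [421.9, 176.0, 52.9]
orientation: [0.001, -0.011, 1.0, 0.001]
force: [-0.9, 9.9, 0.9]
grip_width: 1.0
gripper_force: 5.5
```

```bash
python3 - <<'E'
from h import *
a=save("scene","s2.png")[170:290,180:340]
cv2.imwrite("pics/c2.png",cv2.resize(a,(800,600),interpolation=cv2.INTER_CUBIC)[:,:,::-1])
E
```

```text
(no output)
```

View pics/c2.png

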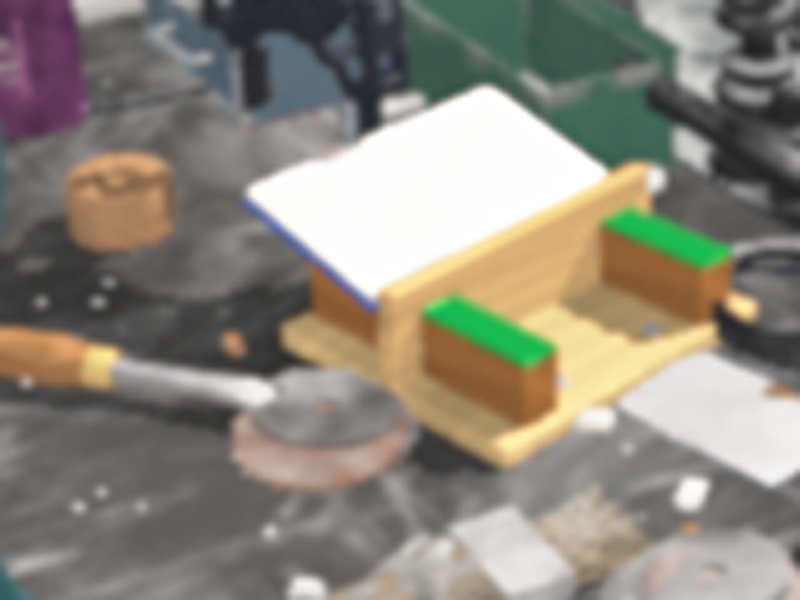

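Emit:
move_arm --pt "1 0 -0.9 -4.1 0" --pt "1 0 -0.9 -4.1 0" --pt "1 0 -1 -4 0" --pt "1 0 -1 -4 0" --pt "1 0 -1.6 -3.8 0" --pt "1 0 -1.6 -3.8 0" --pt "1 0 -1.9 -3.6 0" --pt "1 0 -2 -3.6 0" --pt "1 0 -2.2 -3.4 0" --pt "1 0 -2.3 -3.4 0" --pt "1 0 0 0 0"

```text
t: 7.92
tool_pos: [422.2, 160.0, 90.9]
orientation: [0.001, -0.012, 1.0, 0.001]
force: [-0.7, 7.6, 2.3]
grip_width: 0.998
gripper_force: 4.3
```

Emit:
move_arm --pt "1 0 -2.4 -3.3 0" --pt "1 0 -2.4 -3.3 0" --pt "1 0 -2.8 -2.9 0" --pt "1 0 -2.8 -2.9 0" --pt "1 0 -3.1 -2.6 0" --pt "1 0 -3.2 -2.6 0" --pt "1 0 -3.4 -2.3 0" --pt "1 0 -3.4 -2.3 0" --pt "1 0 -3.5 -2.2 0" --pt "1 0 -3.5 -2.2 0" --pt "1 0 -3.8 -1.7 0" --pt "1 0 -3.8 -1.6 0" --pt "1 0 0 0 0"

```text
t: 9.55
tool_pos: [423.0, 120.8, 120.6]
orientation: [0.0, -0.012, 1.0, -0.0]
force: [0.3, 1.9, 4.5]
grip_width: 0.999
gripper_force: 2.0
```

```bash
python3 - <<'E'
from h import *
a=save("scene","s3.png")[150:290,180:340]; b=save("wrist","w3.png"); save("top","t3.png")
cv2.imwrite("pics/c3.png",np.vstack([cv2.resize(a,(400,350))[:,:,::-1].copy(),cv2.resize(b,(400,300))[:250,:,::-1]]))
E
```

```text
(no output)
```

View pics/c3.png

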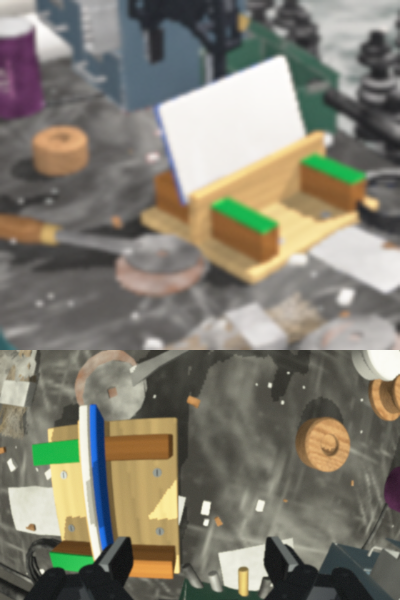

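Emit:
move_arm --pt "1 0 -3.7 -1.2 0" --pt "1 0 -3.7 -1.2 0" --pt "1 0 -4.1 -0.7 0" --pt "1 0 -4.1 -0.7 0" --pt "1 0 -4.2 -0.5 0" --pt "1 0 -4.2 -0.4 0" --pt "1 0 -3 0 0" --pt "1 0 -3 0 0" --pt "1 0 -2 0 0" --pt "1 0 -2 0 0" --pt "1 0 0 0 0" --pt "1 0 0 0 0"

```text
t: 11.2
tool_pos: [423.4, 87.1, 124.9]
orientation: [-0.0, -0.012, 1.0, -0.0]
force: [-1.4, 0.5, 0.2]
grip_width: 1.004
gripper_force: 0.0
```

```bash
python3 - <<'E'
from h import *
print(monitor.get_state()["force"])
a=save("scene","s4.png")[150:290,180:340]; b=save("wrist","w4.png"); save("top","t4.png")
cv2.imwrite("pics/c4.png",np.vstack([cv2.resize(a,(400,350))[:,:,::-1].copy(),cv2.resize(b,(400,300))[:250,:,::-1]]))
E
```

```text
[-1.40042005  0.49577557  0.16351351]
```

View pics/c4.png

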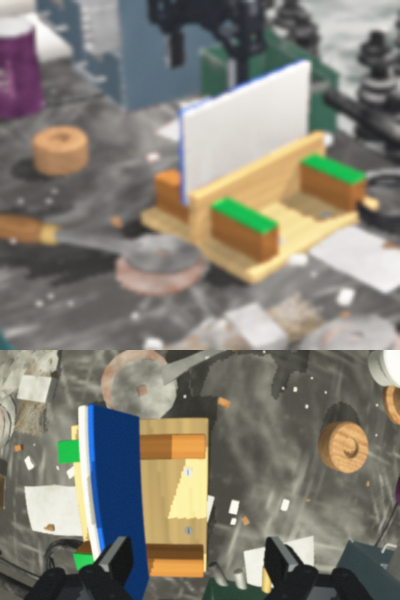

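Emit:
move_arm --pt "1 0 2 0 0" --pt "1 0 5 0 0" --pt "1 0 8 0 0" --pt "1 0 0 -20 0" --pt "1 0 0 -25 0" --pt "1 0 0 -15 0" --pt "1 0 -20 0 0" --pt "1 0 -25 0 0" --pt "1 0 -25 0 0" --pt "1 0 -4.5 0 0" --pt "1 0 0 0 0"

```text
t: 12.72
tool_pos: [424.8, 28.0, 184.9]
orientation: [-0.0, -0.012, 1.0, 0.0]
force: [0.4, -0.0, 0.1]
grip_width: 1.0
gripper_force: 0.0
```

```bash
python3 - <<'E'
from h import *
st=monitor.get_state(); print(st["tool_pos"])
cm=camera_model("wrist"); b=save("wrist","w5.png"); save("scene","s5.png")
# blue/white top edge of tile: print points from mask
m=spotter.masks_of("tile","wrist")
for k in m[:2]: print(k["conf"],k["extent"])
p=m[0]["pixels"].astype(np.uint8)
for r in range(0,420,30):
    c=np.flatnonzero(p[r]); 
    if len(c): print(r,c[0],c[-1],pix2plane("wrist",(r,c[0]),150,cm).round(1)[:2],pix2plane("wrist",(r,c[-1]),150,cm).round(1)[:2])
cv2.imwrite("pics/c5.png",b[:,:,::-1])
E
```

```text
[424.81344872  27.95006385 184.86061069]
0.76 [263.7, 82.9, 288.3, 350.2]
90 267 285 [338.4  20.3] [338.2  29.9]
120 266 283 [354.9  20.1] [354.7  29.2]
150 268 284 [371.4  21.5] [371.2  30.2]
180 267 284 [388.1  21.2] [387.9  30.7]
210 267 282 [405.5  21.5] [405.3  30. ]
240 267 283 [423.8  21.7] [423.6  31.1]
270 268 282 [443.4  22.5] [443.2  31. ]
300 268 281 [464.9  22.8] [464.7  31. ]
330 269 282 [489.   23.7] [488.8  32.4]
```

View pics/c5.png

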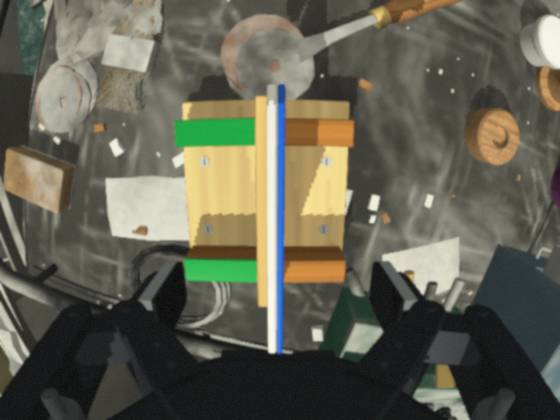

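Emit:
move_arm --pt "1 0 -1.5 20 0" --pt "1 0 0 22 0" --pt "1 0 0 20 0" --pt "1 0 0 0 0" --pt "0 0 0 0 0" --pt "-0.5 0 0 0 0" --pt "-1 0 0 0 0" --pt "-1 0 0 0 0" --pt "-1 0 0 0 0" --pt "-1 0 0 0 0" --pt "-1 0 0 0 0" --squeeze 40

```text
t: 14.25
tool_pos: [425.1, 26.2, 123.3]
orientation: [0.0, -0.012, 1.0, 0.0]
force: [-1.1, 1.9, 6.0]
grip_width: 0.108
gripper_force: 40.8
```

Emit:
move_arm --pt "-1 0 0 -10 0" --pt "-1 0 0 -10 0" --pt "-1 0 0 -10 0" --pt "-1 -4 -5 0 0" --pt "-1 -4 -10 0 0" --pt "-1 0 -10 0 0" --pt "-1 0 0 0 0" --pt "-1 0 0 10 0" --pt "-1 0 0 10 0" --pt "-1 0 0 5 0" --pt "-1 0 0 3 0" --pt "-1 0 0 0 0"

```text
t: 15.75
tool_pos: [433.4, 1.4, 124.7]
orientation: [-0.0, -0.012, 1.0, 0.0]
force: [-0.1, -0.3, -2.7]
grip_width: 0.112
gripper_force: 39.6
```

Emit:
move_arm --pt "-1 0 0 1 0" --pt "-1 0 0 0.7 0" --pt "-1 0 0 0 0"

```text
t: 16.12
tool_pos: [433.7, 1.2, 123.4]
orientation: [0.0, -0.012, 1.0, -0.0]
force: [0.2, 0.3, -2.2]
grip_width: 0.109
gripper_force: 39.8
```

```bash
python3 - <<'E'
from h import *
a=save("scene","s6.png")[150:290,180:340]; b=save("wrist","w6.png")
cv2.imwrite("pics/c6.png",np.vstack([cv2.resize(a,(400,350))[:,:,::-1].copy(),cv2.resize(b,(400,300))[:250,:,::-1]]))
E
```

View pics/c6.png

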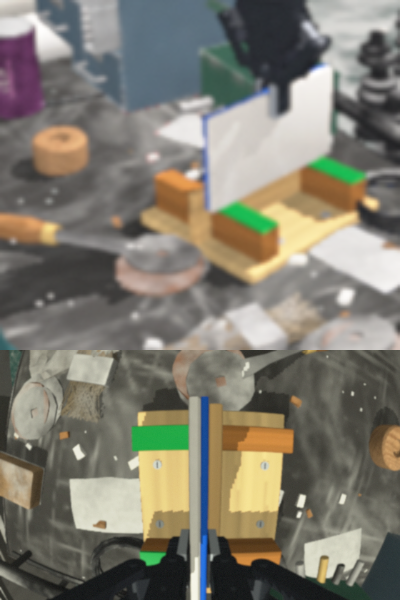

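Emit:
move_arm --pt "-1 0 0 0.7 0" --pt "-1 0 0 0.7 0" --pt "-1 0 0 0 0"

```text
t: 16.6
tool_pos: [433.7, 1.2, 123.2]
orientation: [0.0, -0.012, 1.0, -0.0]
force: [-4.8, -0.2, 17.6]
grip_width: 0.108
gripper_force: 42.7
```

Emit:
move_arm --pt "-1 0 0 -1.4 0" --pt "-0.8 0 0 0 0" --pt "-0.7 0 0 0 0" --pt "-0.6 0 0 0 0" --pt "-0.5 0 0 0 0" --pt "-0.5 0 0 0 0" --pt "-0.5 0 0 0 0"

```text
t: 17.48
tool_pos: [433.5, 1.2, 123.2]
orientation: [-0.0, -0.012, 1.0, -0.0]
force: [0.5, 1.2, -0.4]
grip_width: 0.248
gripper_force: 0.0
```

Emit:
move_arm --pt "-0.5 0 -3 0 0" --pt "-0.5 0 -3 0 0" --pt "-0.5 0 -3 0 0" --pt "-0.5 0 -3 0 0" --pt "-0.5 0 -3 0 0" --pt "-0.5 0 0 0 0" --pt "-0.5 0 0 0 0"

```text
t: 18.35
tool_pos: [433.9, -13.8, 123.2]
orientation: [0.0, -0.012, 1.0, -0.0]
force: [0.2, -0.0, 1.0]
grip_width: 0.251
gripper_force: 0.1
```

```bash
python3 - <<'E'
from h import *
a=save("scene","s7.png")[150:290,180:340]; b=save("wrist","w7.png")
cv2.imwrite("pics/c7.png",np.vstack([cv2.resize(a,(400,350))[:,:,::-1].copy(),cv2.resize(b,(400,300))[:250,:,::-1]]))
E
```

```text
(no output)
```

View pics/c7.png

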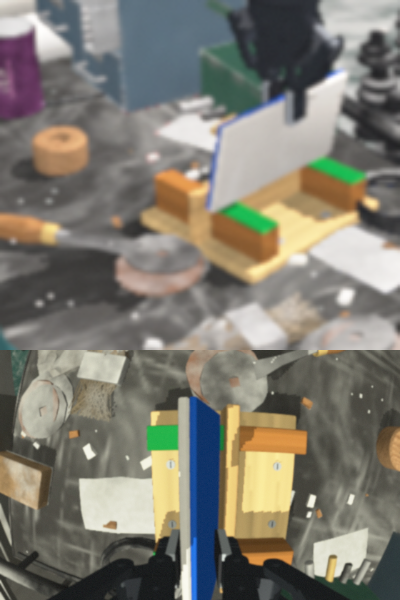

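Emit:
move_arm --pt "-0.3 0 0 3 0" --pt "-0.1 0 0 3 0" --pt "0.1 0 0 3 0" --pt "0.3 0 0 3 0" --pt "0.5 0 0 3 0" --pt "0.7 0 0 3 0" --pt "0.9 0 0 3 0" --pt "1 0 0 3 0" --pt "1 0 0 0 0" --pt "1 0 0 0 0"

```text
t: 19.7
tool_pos: [433.8, -13.7, 99.2]
orientation: [-0.0, -0.012, 1.0, 0.0]
force: [0.2, -0.6, 0.2]
grip_width: 0.997
gripper_force: 0.3
```

```bash
python3 - <<'E'
from h import *
st=monitor.get_state(); print(st["grip_width"],st["force"])
cm=camera_model("wrist"); b=save("wrist","w8.png"); save("scene","s8.png")
for r in (150,180,210,240):
    h=cv2.cvtColor(b[r:r+1],cv2.COLOR_RGB2HSV)[0]
    bl=[c for c in range(100,460) if 100<h[c,0]<130 and h[c,1]>120]
    wh=[c for c in range(100,460) if h[c,1]<30 and h[c,2]>150]
    print(r,bl[:1],bl[-1:],wh[:1],wh[-1:], [pix2plane("wrist",(r,bl[0]),z,cm)[:2].round(0).tolist() for z in (110,130,150)] if bl else None)
E
```

```text
0.9967999803798483 [ 0.18418022 -0.5647169   0.18385735]
150 [167] [308] [106] [165] [[376.0, -62.0], [374.0, -55.0], [372.0, -48.0]]
180 [169] [307] [157] [167] [[389.0, -61.0], [385.0, -55.0], [382.0, -48.0]]
210 [171] [306] [100] [453] [[403.0, -61.0], [397.0, -54.0], [391.0, -47.0]]
240 [174] [305] [103] [447] [[417.0, -61.0], [409.0, -54.0], [401.0, -47.0]]
```

Emit:
move_arm --pt "1 0 -3 0 0" --pt "1 0 -3 0 0" --pt "1 0 -3 1 0" --pt "1 0 -3 2 0" --pt "1 0 -3 3 0" --pt "1 0 -3 3 0" --pt "1 0 -3 3 0" --pt "1 0 -3 3 0" --pt "1 0 -3 3.5 0" --pt "1 0 -3 4 0" --pt "1 0 -3 4 0" --pt "1 0 0 0 0"

```text
t: 21.3
tool_pos: [434.5, -46.9, 72.4]
orientation: [-0.0, -0.012, 1.0, 0.0]
force: [-0.2, -1.9, -0.5]
grip_width: 0.999
gripper_force: 0.6
```

```bash
python3 - <<'E'
from h import *
st=monitor.get_state(); print(st["grip_width"],st["force"])
cm=camera_model("wrist"); b=save("wrist","w9.png"); save("scene","s9.png")
for r in (120,150,180,210):
    h=cv2.cvtColor(b[r:r+1],cv2.COLOR_RGB2HSV)[0]
    bl=[c for c in range(60,460) if 100<h[c,0]<130 and h[c,1]>120]
    print(r,bl[:1],bl[-1:], [pix2plane("wrist",(r,bl[0]),z,cm)[:2].round(0).tolist() for z in (80,95,110)],pix2plane("wrist",(r,bl[-1]),60,cm).round())
E
```

```text
0.9993903709311962 [-0.1750282  -1.8568265  -0.45010679]
120 [164] [374] [[364.0, -97.0], [364.0, -92.0], [364.0, -87.0]] [362.  -2.  60.]
150 [166] [374] [[377.0, -97.0], [376.0, -91.0], [374.0, -86.0]] [377.  -1.  60.]
180 [167] [372] [[390.0, -97.0], [388.0, -91.0], [385.0, -86.0]] [392.  -1.  60.]
210 [170] [370] [[404.0, -96.0], [400.0, -91.0], [395.0, -86.0]] [408.  -0.  60.]
```

Emit:
move_arm --pt "1 0 -2 2 0" --pt "1 0 -2 2 0" --pt "1 0 -2 2 0" --pt "1 0 -2 2.5 0" --pt "1 0 -1.5 2 0" --pt "1 0 -1.5 2 0" --pt "1 0 -1 1 0" --pt "1 0 -1 1 0" --pt "1 0 -1 1 0" --pt "1 0 -1 1 0" --pt "1 0 0 0 0"

```text
t: 22.78
tool_pos: [434.9, -61.8, 56.2]
orientation: [-0.0, -0.012, 1.0, -0.0]
force: [-0.2, 0.1, -0.4]
grip_width: 1.0
gripper_force: 0.0
```

```bash
python3 - <<'E'
from h import *
st=monitor.get_state(); print(st["grip_width"],st["force"])
cm=camera_model("wrist"); b=save("wrist","w10.png"); save("scene","s10.png")
for r in (90,120,150,180):
    h=cv2.cvtColor(b[r:r+1],cv2.COLOR_RGB2HSV)[0]
    bl=[c for c in range(60,460) if 100<h[c,0]<130 and h[c,1]>120]
    print(r,bl[:1],bl[-1:], [pix2plane("wrist",(r,bl[0]),z,cm)[:2].round(0).tolist() for z in (60,70,80)],pix2plane("wrist",(r,bl[-1]),60,cm).round())
E
```

```text
0.9998308218611995 [-0.20627968  0.14776487 -0.39895463]
90 [186] [410] [[352.0, -103.0], [353.0, -101.0], [354.0, -98.0]] [348.  -5.  60.]
120 [186] [410] [[365.0, -103.0], [365.0, -100.0], [365.0, -98.0]] [361.  -4.  60.]
150 [187] [408] [[378.0, -103.0], [377.0, -100.0], [376.0, -97.0]] [375.  -4.  60.]
180 [189] [406] [[392.0, -102.0], [390.0, -100.0], [388.0, -97.0]] [389.  -4.  60.]
```

Emit:
move_arm --pt "1 0 0 -20 0" --pt "1 0 0 -40 0" --pt "1 0 0 -40 0" --pt "1 2 -25 -10 0" --pt "1 4 -35 0 0" --pt "1 4 -35 0 0" --pt "1 4 -35 0 0" --pt "1 4 -35 0 0" --pt "1 3 -28 0 0" --pt "1 0 0 0 -10" --pt "1 0 0 0 -10" --pt "1 0 0 0 -10" --pt "1 0 0 0 -10" --pt "1 0 0 0 -10" --pt "1 0 0 0 -10" --pt "1 0 0 0 -7.6" --pt "1 0 0 0 0"

```text
t: 25.0
tool_pos: [453.2, -182.1, 152.2]
orientation: [-0.062, -0.519, 0.852, -0.042]
force: [0.0, 1.0, -0.5]
grip_width: 1.0
gripper_force: 0.0
```

```bash
python3 - <<'E'
from h import *
st=monitor.get_state(); print(st["tool_pos"])
A=rot(st["orientation"]); print("toolx",A[:,0].round(3),"tooly",A[:,1].round(3))
cm=camera_model("wrist"); save("wrist","w11.png")
for q,z in (("block_centre",28),):
    m=spotter.masks_of(q,"wrist")[:2]; 
    for k in m:
        pts=np.array([pix2plane("wrist",p,z,cm)[:2] for p in np.argwhere(k["pixels"])],np.float32)
        r=cv2.minAreaRect(pts); print(q,round(k["conf"],2),k["extent"],r)
    for r in spotter.place_of(q,"wrist")[:2]: print(r["conf"],pix2plane("wrist",r["pixel"],14,cm).round(1))
cm=camera_model("top"); save("top","t11.png")
m=spotter.masks_of("tile","top")[0]; pts=np.array([pix2plane("top",p,60,cm)[:2] for p in np.argwhere(m["pixels"])],np.float32); print("tile",m["conf"],cv2.minAreaRect(pts))
a=cv2.imread("pics/t11.png")[140:290,190:460]; cv2.imwrite("pics/c11.png",cv2.resize(a,(756,420)))
d=[(r["conf"],r["pixel"]) for r in spotter.place_of("pad_side","top")]; print(d)
E
```

```text
[ 453.19426393 -182.13154805  152.17764117]
toolx [-0.454 -0.878  0.15 ] tooly [-0.889  0.458 -0.006]
block_centre 0.84 [244.2, 65.2, 315.4, 184.8] ((409.8382873535156, -261.1551513671875), (99.45362091064453, 55.932308197021484), 72.37850952148438)
block_centre 0.64 [414.6, 367.5, 462.3, 404.6] ((368.6568298339844, 76.5075454711914), (53.96168899536133, 79.89402770996094), 41.091148376464844)
0.96 [ 410.5 -260.7   14. ]
tile 0.79 ((433.0471496582031, -43.15202331542969), (85.90302276611328, 177.0486602783203), 89.796630859375)
[]
```

```bash
python3 - <<'E'
from h import *
st=monitor.get_state()
for k in ("joints","qvel","tool_pos","force","torque"): print(k,st[k].round(3))
print(rot(st["orientation"]).round(3))
E
```

```text
joints [-0.415  0.307  1.831 -0.178  1.012 -2.979]
qvel [ 0.001  0.     0.002 -0.    -0.    -0.   ]
tool_pos [ 453.187 -185.129  152.985]
force [ 0.257 -0.022  0.074]
torque [ 0.068 -0.016  0.06 ]
[[-0.459 -0.886 -0.062]
 [-0.876  0.463 -0.136]
 [ 0.15  -0.009 -0.989]]
```

Emit:
move_arm --pt "1 0 0 0 0"

```text
t: 25.42
tool_pos: [453.1, -184.9, 152.9]
orientation: [-0.062, -0.517, 0.853, -0.042]
force: [0.4, 0.6, -0.1]
grip_width: 0.999
gripper_force: 0.0
```

Emit:
move_arm --pt "1 0 0 0 10" --pt "1 0 0 0 10" --pt "1 0 0 0 10" --pt "1 0 0 0 10" --pt "1 0 0 0 10" --pt "1 0 0 0 10" --pt "1 0 0 0 10" --pt "1 0 0 0 10" --pt "1 0 0 0 10" --pt "1 0 0 0 10" --pt "1 0 0 0 10" --pt "1 0 0 0 10" --pt "1 0 0 0 10" --pt "1 0 0 0 10" --pt "1 0 0 0 10" --pt "1 0 0 0 10" --pt "1 0 0 0 10" --pt "1 0 0 0 0"

```text
t: 27.68
tool_pos: [453.2, -184.5, 152.8]
orientation: [0.037, 0.804, 0.59, -0.066]
force: [0.6, -0.0, 0.3]
grip_width: 1.0
gripper_force: 0.0
```

```bash
python3 - <<'E'
from h import *
st=monitor.get_state()
for k in ("joints","tool_pos"): print(k,st[k].round(3))
A=rot(st["orientation"]); print(A.round(3)); print(np.degrees(np.arctan2(A[1,1],A[0,1])))
d=np.array([410.2,-260.8,0])-st["tool_pos"]; print("tool delta xyz",(A.T@d).round(1))
E
```

```text
joints [-0.413  0.307  1.832 -0.178  1.012 -0.014]
tool_pos [ 453.215 -184.477  152.793]
[[ 0.295  0.953 -0.062]
 [ 0.944 -0.301 -0.136]
 [-0.149 -0.018 -0.989]]
-17.538027889527932
tool delta xyz [-62.  -15.2 164.1]
```

Emit:
move_arm --pt "1 -18.5 -4.2 11.3 0" --pt "1 -18.5 -4.2 21.3 0" --pt "1 -18.5 -4.2 21.3 0" --pt "1 -18.3 -4.1 21.3 0" --pt "1 0 0 10 0" --pt "1 0 0 0 0" --pt "1 0 0 0 0"

```text
t: 28.55
tool_pos: [410.9, -260.1, 80.2]
orientation: [0.037, 0.804, 0.59, -0.065]
force: [0.4, -0.2, 0.5]
grip_width: 0.999
gripper_force: 0.0
```

```bash
python3 - <<'E'
from h import *
st=monitor.get_state()
for k in ("joints","tool_pos"): print(k,st[k].round(3))
A=rot(st["orientation"]); print(A.round(3))
cm=camera_model("wrist"); save("wrist","w12.png")
k=spotter.masks_of("block_centre","wrist")[0]
pts=np.array([pix2plane("wrist",p,28,cm)[:2] for p in np.argwhere(k["pixels"])],np.float32)
r=cv2.minAreaRect(pts); print(k["conf"],r)
c=np.array([410.2,-260.8,1]); r2=spotter.place_of("block_centre","wrist")[0]; print(r2["conf"],pix2plane("wrist",r2["pixel"],14,cm))
print("tool delta",(A.T@(c-st["tool_pos"])).round(1))
E
```

```text
joints [-0.593  0.403  1.928 -0.208  0.796 -0.144]
tool_pos [ 410.896 -260.056   80.223]
[[ 0.295  0.954 -0.061]
 [ 0.944 -0.301 -0.137]
 [-0.149 -0.018 -0.989]]
0.6 ((410.75103759765625, -258.7166442871094), (103.080322265625, 54.3691291809082), 71.77590942382812)
0.61 [ 408.81261622 -261.20870979   14.        ]
tool delta [10.9  1.  78.5]
```

Emit:
move_arm --pt "1 2.8 0.3 20 0" --pt "1 2.8 0.3 20 0" --pt "1 2.8 0.3 20 0" --pt "1 2.6 0.2 18.5 0" --pt "1 0 0 0 0" --pt "0.3 0 0 0 0" --pt "0 0 0 0 0" --pt "-0.3 0 0 0 0" --pt "-0.3 0 0 0 0" --squeeze 30

```text
t: 29.82
tool_pos: [410.3, -261.3, 1.5]
orientation: [0.038, 0.804, 0.59, -0.065]
force: [-0.4, 2.5, 6.1]
grip_width: 0.639
gripper_force: 32.1
```

Emit:
move_arm --pt "-0.3 -1.6 -0.2 -10.9 0" --pt "-0.3 -3.7 -0.5 -24.5 0" --pt "-0.3 -3.7 -0.5 -24.5 0" --pt "-0.3 -3.7 -0.5 -24.5 0" --pt "-0.3 -3.7 -0.5 -24.4 0" --pt "-0.3 0 0 0 0"

```text
t: 30.58
tool_pos: [410.8, -261.8, 112.7]
orientation: [0.039, 0.804, 0.589, -0.065]
force: [0.9, -0.2, -1.4]
grip_width: 0.637
gripper_force: 32.4
```

```bash
python3 - <<'E'
from h import *
st=monitor.get_state(); print(st["tool_pos"],st["grip_width"],st["gripper_force"])
A=rot(st["orientation"])
cm=camera_model("top"); a=save("top","t13.png"); save("scene","s13.png")
h=cv2.cvtColor(a,cv2.COLOR_RGB2HSV)
m=cv2.inRange(h,(105,120,40),(130,255,255)); m[:150]=0;m[280:]=0;m[:,:255]=0;m[:,360:]=0
n,l,s,c=cv2.connectedComponentsWithStats(m); i=1+np.argmax(s[1:,4])
pts=np.array([pix2plane("top",p,60,cm)[:2] for p in np.argwhere(l==i)],np.float32); r=cv2.minAreaRect(pts); print("tile",s[i],r)
t=np.array([*r[0],0]); t[2]=st["tool_pos"][2]; print("tool delta to tile",(A.T@(t-st["tool_pos"])).round(1), (A.T@[0,0,-1]).round(4))
x=cv2.resize(a[120:300,200:400],(440,396)); y=cv2.resize(capture("wrist"),(360,270))
sc=cv2.resize(cv2.imread("pics/s13.png")[170:300,230:440,::-1],(360,223))[:126]
cv2.imwrite("pics/c13.png",np.hstack([x,np.vstack([y,sc])])[:,:,::-1])
E
```

```text
[ 410.8197984  -261.75308891  112.74357874] 0.6371862763728252 32.36987113952637
tile [ 278  161   56   93 4821] ((432.3370361328125, -50.97142028808594), (174.44387817382812, 99.4730224609375), 1.317434310913086)
tool delta to tile [205.2 -43.1 -30.5] [0.15   0.0137 0.9886]
```

View pics/c13.png

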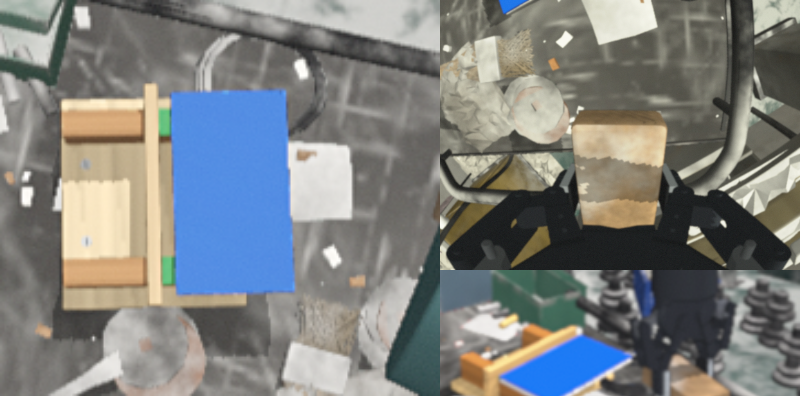

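Emit:
move_arm --pt "-0.3 15 -3.1 -2.3 0" --pt "-0.3 26 -5.4 -3.9 0" --pt "-0.3 26 -5.4 -3.9 0" --pt "-0.3 26 -5.4 -3.9 0" --pt "-0.3 26 -5.4 -3.9 0" --pt "-0.3 26 -5.4 -3.9 0" --pt "-0.3 26 -5.4 -3.9 0" --pt "-0.3 21 -4.4 -3.1 0" --pt "-0.3 10 -2.2 -1.5 0" --pt "-0.3 0 0 0 0" --pt "-0.3 2.3 0.2 14.8 0" --pt "-0.3 2.3 0.2 14.8 0" --pt "-0.3 1.5 0.1 9.9 0" --pt "-0.3 0 0 0 0"

```text
t: 32.48
tool_pos: [430.2, -53.6, 70.6]
orientation: [0.036, 0.804, 0.589, -0.066]
force: [-0.3, -0.1, -1.0]
grip_width: 0.642
gripper_force: 32.3
```

```bash
python3 - <<'E'
from h import *
st=monitor.get_state(); print(st["tool_pos"],st["force"]); A=rot(st["orientation"])
print(A.round(3)); print((A.T@(np.array([432,-54,st["tool_pos"][2]])-st["tool_pos"])).round(1))
E
```

```text
[430.18199345 -53.59555388  70.63890221] [-0.311352  -0.0680795 -0.9613099]
[[ 0.296  0.953 -0.064]
 [ 0.943 -0.303 -0.136]
 [-0.149 -0.02  -0.989]]
[ 0.2  1.9 -0.1]
```

Emit:
move_arm --pt "-0.3 0.6 1.5 4 0" --pt "-0.3 0.6 0 3 0" --pt "-0.3 0.2 0 1 0" --pt "-0.3 0 0 0 0"

```text
t: 32.98
tool_pos: [432.2, -53.5, 63.1]
orientation: [0.037, 0.804, 0.59, -0.066]
force: [0.3, 0.5, -1.9]
grip_width: 0.638
gripper_force: 32.3
```

Emit:
move_arm --pt "-0.3 0.1 0 0.8 0" --pt "-0.3 0.1 0 0.6 0" --pt "-0.3 0 0 0 0"

```text
t: 33.35
tool_pos: [432.2, -53.5, 61.7]
orientation: [0.037, 0.804, 0.59, -0.066]
force: [-0.8, -0.4, -0.8]
grip_width: 0.642
gripper_force: 32.3
```

Emit:
move_arm --pt "-0.3 0.1 0 0.7 0" --pt "-0.3 0.1 0 0.5 0" --pt "-0.3 0 0 0 0"

```text
t: 33.72
tool_pos: [432.2, -53.5, 61.5]
orientation: [0.037, 0.804, 0.59, -0.066]
force: [-2.6, 2.8, 15.1]
grip_width: 0.638
gripper_force: 34.4
```

Emit:
move_arm --pt "-0.3 -0.1 0 -0.9 0" --pt "0.2 0 0 0 0" --pt "0.5 0 0 0 0" --pt "1 0 0 0 0" --pt "1 0 0 0 0" --pt "1 0 0 0 0" --pt "1 -1.5 -0.1 -10 0" --pt "1 -3 -0.3 -20 0" --pt "1 -4.5 -0.4 -30 0" --pt "1 -4.5 -0.4 -30 0" --pt "1 -4.5 -0.4 -30 0" --pt "1 0 0 0 0"

```text
t: 35.22
tool_pos: [434.7, -53.8, 185.3]
orientation: [0.039, 0.804, 0.59, -0.064]
force: [0.1, -1.0, 0.4]
grip_width: 0.999
gripper_force: 0.0
```

```bash
python3 - <<'E'
from h import *
st=monitor.get_state(); print(st["t"],st["tool_pos"],st["force"])
cm=camera_model("wrist"); a=save("wrist","w14.png")
h=cv2.cvtColor(a,cv2.COLOR_RGB2HSV); m=cv2.inRange(h,(105,110,30),(130,255,255))
pts=np.array([pix2plane("wrist",p,60,cm)[:2] for p in np.argwhere(m)],np.float32); print("blue",cv2.minAreaRect(pts), len(pts))
k=spotter.masks_of("block_centre","wrist")[0]; pts=np.array([pix2plane("wrist",p,88,cm)[:2] for p in np.argwhere(k["pixels"])],np.float32); print("block",k["conf"],cv2.minAreaRect(pts))
for q,z in (("block_centre",74),("tile_centre",55)):
  for c in ("wrist","scene","top"):
    if q[0]=="b" and c!="wrist": capture(c)
    for r in spotter.place_of(q,c)[:1]: print(q,c,r["conf"],pix2plane(c,r["pixel"],z,cm if c=="wrist" else None).round())
E
```

```text
35.225 [434.66558855 -53.81335169 185.34280207] [ 0.1066739  -0.95749875  0.44395476]
blue ((431.9017333984375, -52.432762145996094), (176.20611572265625, 101.27296447753906), 1.4015110731124878) 14606
block 0.97 ((432.9632873535156, -51.295745849609375), (103.63758850097656, 55.71475601196289), 72.42090606689453)
block_centre wrist 0.59 [431. -54.  74.]
block_centre scene 0.59 [426. -57.  74.]
block_centre top 0.93 [433. -53.  74.]
tile_centre scene 0.57 [426. -59.  55.]
```

All positions are within tolerance, so I'm handing in.

```bash
python3 -c "
from station import arm; print(arm.job_done())"
```

```text
the job is handed in; nothing more can be done
None
```

I handed the job in at about 35 s of the 72 s allowed; the hand-in call returned no verdict, so I don't know if it passed. At the last look the tile lay blue back up on the green pads, about 12 mm from the middle of the pads, and the sanding block was within about 3 mm of the tile's centre, with the gripper clear of everything. The tile's edge was released for the last part of its lowering, at an estimated 20° or less. The block lies across the tile rather than along the fence.

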